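Sort salvaged power-supply parts into their stock trays

ROBOT

A 6-joint arm with a two-finger parallel gripper is mounted at the origin on the work surface. World frame = base frame: x ahead of the robot, y to its left, z up, the work surface at z = 0. Lengths are in m, angles in rad, forces in N, time in s.
With the tool pointing down it reaches from about 0.3 to 0.875 m from the base axis. Payload 6.4 kg.
Tool frame: the origin (TCP) lies at the centre of the arm's flange, where the gripper is bolted on; the fingertips stand 173 mm ahead of it and the grasp point (between the pads) lies 155 mm ahead of it; z points along the fingers, x is the direction in which the jaws open and shut, and the axes are right-handed (so a half turn about z gives the same grasp; the last joint's range is limited). The gripper opens to 85 mm and grips with 20 to 120 N. Pads are 22 mm wide; open, the fingers measure 114 mm over their backs; the gripper's body (76 mm by 85 mm) begins 54 mm behind the grasp point. The pads swing forward as they close: fully open they stand 13 mm farther back than shut.
Start: joints at [0.934, 0.181, 1.607, -0, 1.354, -0.206], TCP at [0.24, 0.522, 0.405] pointing down, gripper open.
Joint ranges: [-2.99, 2.99], [-0.89, 2.07], [0.3, 2.58], [-1.14, 4.28], [0, 2.63], [-3.12, 3.12]. Speed limits (rad/s): [2.57, 2.57, 3.01, 3.14, 3.14, 3.14].

INTERFACE

Orientations are given as a unit quaternion [w, x, y, z].
In Python, from bench import ctrl gives the robot as it stands. The module is installed in compiled form; this text tells all that it offers.
- The arm moves only by the tool move_arm, never from a script. Its argument "moves" is a list of rows, each an object of numbers: "gripper": the opening in per cent of the stroke, from 0 (shut) to 100 (fully open); "x", "y", "z": the shift along the tool's x, y, z in cm; "roll": the turn about the tool's z in degrees. In form: [{"gripper": .., "x": .., "y": .., "z": .., "roll": ..}, ...]. A call has 1 to 5 rows; each row shifts and turns the commanded pose from where the row before left it, along the tool's axes as they then stand; what a row does not reach is not made up. A row lasts 1/8 s, in which the tool goes at most 62.5 mm and 10.7 degrees, less where a joint would pass 70% of its speed; a pose out of reach is approached as far as the arm can. A call is refused whole if a number of a shift passes 6.25 or a number of a turn 10.7, either way. A call with a gripper value outside its range is refused whole. The fingers move at their own pace and stop on an object; the grip force is fixed at half the most. Time passes only in rows, so rows that do not move let the fingers close. It gives the time, the measured TCP pose, the force and the opening at its end, in the units of the state.
- ctrl.get_obs(): the state, without advancing time (a new reading comes with each control period).
- ctrl.camera(name): name is "scene" or "top"; returns a dict with "img" (420x560x3 uint8, red, green, blue), "fx", "fy", "cx", "cy" (pixels), "world_from_camera" (4x4, takes a point from camera to world coordinates). Camera axes: x right, y up, looking along -z (the intrinsics and any distortion apply to the point x, -y, -z); pixel columns grow to the right and rows downward; lengths in m; the calibration is good to about 2 mm. A picture is of the moment at which its call begins. There is no depth.
- ctrl.hand_in(): hands the job in, once; it reports no verdict.
The state is a dict: "time_s": time; "q": joint angles; "dq": joint speeds; "joint_efforts": joint torques, N m; "eef_pos": TCP position; "eef_rot": TCP orientation; "wrist_force": force on the tool from outside, world axes, zero at the start; "torque": the same for the moment, N m; "opening": opening from 0.0 (shut) to 1.0 (fully open).
Only numpy, scipy, OpenCV 4.12 (cv2) and the standard library are available. Lean on these libraries where they do the work, as an engineer would, in place of code of your own. Each camera call takes 0.05 s, during which the arm holds its last target. There are 200 camera calls.

TASK

Put away the five parts salvaged from the power supply: stand each one upright on the floor of the blue stock tray that already holds its own kind, so capacitors go with the capacitors, transformers with the transformers and the heat sink with the heat sinks. Use the free floor in front of the stock, and leave the solder spool and the mug where they are.

Things in the scene. Friction and masses are not known exactly. Their poses are not given: they have to be found in the camera images.
- cap_a: Loose black round capacitor, one of two alike, standing upright: can 36 mm in diameter and 60 mm tall, with two small bare metal terminals on top (to 66 mm) and a silver stripe down its side; about 85 g. Origin: centre of its underside, z up; round, so its yaw does not matter.
- cap_b: Loose black round capacitor, one of two alike, standing upright: can 36 mm in diameter and 60 mm tall, with two small bare metal terminals on top (to 66 mm) and a silver stripe down its side; about 85 g. Origin: centre of its underside, z up; round, so its yaw does not matter.
- xfmr_a: Loose transformer, one of two alike, standing on its flat foot plate: dark steel laminated frame 48 mm (x) by 18 mm (y) by 40 mm tall around a yellow taped coil; over the flat coil faces, 13 to 35 mm above the base and 31 mm long, it measures 33 to 34 mm in y; about 190 g. Origin: centre of its underside, z up.
- xfmr_b: Loose transformer, one of two alike, standing on its flat foot plate: dark steel laminated frame 48 mm (x) by 18 mm (y) by 40 mm tall around a yellow taped coil; over the flat coil faces, 13 to 35 mm above the base and 31 mm long, it measures 33 to 34 mm in y; about 190 g. Origin: centre of its underside, z up.
- sink: Loose bare-aluminium heat sink, standing with its fins upright: 42 mm (x) by 26 mm (y) by 38 mm tall, a row of thin plates across x seen from above; may be gripped like a solid block across y or x; about 75 g. Origin: centre of its underside, z up.
- tray_caps: Fixed shallow blue open tray, 150 (x) x 140 (y) x 28 mm high, walls and floor 3 mm, white card on its front (-x). Along its back (+x) wall stands a fixed row of three black capacitors (stock), from x = +28 mm back, tops 69 mm above the bench. Free floor: x -72 to +28, y -67 to +67 mm. Origin: centre of underside, on the bench; z up, +x to the stock, within 0.2 rad of world x.
- tray_xfmrs: Fixed shallow blue open tray, 150 (x) x 140 (y) x 28 mm high, walls and floor 3 mm, white card on its front (-x). Along its back (+x) wall stands a fixed row of three yellow and steel transformers (stock), from x = +22 mm back, tops 43 mm above the bench. Free floor: x -72 to +22, y -67 to +67 mm. Origin: centre of underside, on the bench; z up, +x to the stock, within 0.2 rad of world x.
- tray_sinks: Fixed shallow blue open tray, 150 (x) x 140 (y) x 28 mm high, walls and floor 3 mm, white card on its front (-x). Along its back (+x) wall stands a fixed row of three aluminium heat sinks (stock), from x = +24 mm back, tops 41 mm above the bench. Free floor: x -72 to +24, y -67 to +67 mm. Origin: centre of underside, on the bench; z up, +x to the stock, within 0.2 rad of world x.
- spool: Bystander among the parts: solder reel standing on its flange, white flanges 54 mm in diameter, silver wire between, green ring on top, 44 mm tall, 240 g. Not to be moved. Origin: centre of its underside, z up.
- mug: Bystander at the right (-y) side of the trays: white ceramic mug, 76 mm in diameter at the rim, 92 mm tall, with a handle at its own +y. Not to be moved. Origin: centre of its underside, z up.

How it is judged:
At the end, for the whole second after the job is handed in: Every part stands in its own kind's tray: origin within 72 mm in x and 67 mm in y of the tray's centre, in the tray's axes, and less than 9 mm above the tray's underside; upright within 0.15 rad; slower than 20 mm/s (x of cap_a in the frame of tray_caps between -0.072 and 0.072 m and y of cap_a in the frame of tray_caps between -0.067 and 0.067 m and z of each of cap_a, cap_b in the frame of tray_caps below 0.009 m and angle between each of cap_a, cap_b, xfmr_a, xfmr_b, sink's own z axis and vertical below 0.15 rad and linear speed of each of cap_a, cap_b, xfmr_a, xfmr_b, sink below 0.02 m/s and x of cap_b in the frame of tray_caps between -0.072 and 0.072 m and y of cap_b in the frame of tray_caps between -0.067 and 0.067 m and x of xfmr_a in the frame of tray_xfmrs between -0.072 and 0.072 m and y of xfmr_a in the frame of tray_xfmrs between -0.067 and 0.067 m and z of each of xfmr_a, xfmr_b in the frame of tray_xfmrs below 0.009 m and x of xfmr_b in the frame of tray_xfmrs between -0.072 and 0.072 m and y of xfmr_b in the frame of tray_xfmrs between -0.067 and 0.067 m and x of sink in the frame of tray_sinks between -0.072 and 0.072 m and y of sink in the frame of tray_sinks between -0.067 and 0.067 m and z of sink in the frame of tray_sinks below 0.009 m); the robot touches nothing.
It fails at once if the solder spool is moved more than 30 mm (distance of spool from where it was at the start of the episode above 0.03 m).
It fails at once if the mug is moved more than 30 mm (distance of mug from where it was at the start of the episode above 0.03 m).
It also fails if it takes over 120 s, if anything falls off the work surface, if the arm or the gripper's body presses on something with over 40 N, if the wrist force passes 120 N, or if a joint passes its speed limit or range.

## Working session

There is one attempt and no reset: what is moved stays moved. The work goes in short steps, Python scripts to look and compute and a tool call to move; the robot and the scene stay as the last step left them, time stands still between calls to the robot, and variables do not carry over. Pictures are saved under pics/ and viewed, about 12 in all and at most 16, crops included, and the job is handed in when it is done.

Besides the shell and the picture viewer there is one more tool, called after "Request:" as a command line: name --argument value ..., lists and objects as JSON in quotes. move_arm: Moves the arm, as the interface text tells. Its arguments: {"type":"object","properties":{"moves":{"type":"array","items":{"type":"object","properties":{"gripper":{"type":"number"},"x":{"type":"number"},"y":{"type":"number"},"z":{"type":"number"},"roll":{"type":"number"}}}}},"required":["moves"]}

```bash
mkdir -p pics; cat > h.py <<'E'
import numpy as np,cv2
from bench import ctrl
def snap(n,f,crop=None,s=1):
    c=ctrl.camera(n);im=c["img"][:,:,::-1].copy()
    np.savez(f'pics/{f}.npz',**c)
    if crop: im=im[crop[1]:crop[3],crop[0]:crop[2]]
    cv2.imwrite(f'pics/{f}.png',cv2.resize(im,None,fx=s,fy=s,interpolation=cv2.INTER_CUBIC) if s!=1 else im);return c
def ray(c,u,v,z):
    T=np.array(c["world_from_camera"]);d=T[:3,:3]@np.array([(u-c["cx"])/c["fx"],-(v-c["cy"])/c["fy"],-1]);o=T[:3,3]
    return o+d*(z-o[2])/d[2]
E
python3 - <<'E'
from h import *
for n in("top","scene"):
    c=snap(n,n+"0",s=1.4);print(n,c["fx"],c["cx"],c["cy"],np.round(c["world_from_camera"],3).tolist(),[k for k in c])
o=ctrl.get_obs();print(o["eef_pos"],o["eef_rot"],o["time_s"])
E
```

```text
top 492.42620551918066 269.81181499383865 214.25535574549068 [[0.012, 0.993, -0.118, 0.428], [-1.0, 0.009, -0.029, -0.073], [-0.027, 0.118, 0.993, 1.116], [0.0, 0.0, 0.0, 1.0]] ['img', 'fx', 'fy', 'cx', 'cy', 'world_from_camera']
scene 531.0457463194595 285.1473121140633 218.7196224317245 [[0.578, -0.65, 0.493, 1.158], [0.816, 0.464, -0.344, -0.474], [-0.005, 0.601, 0.799, 1.044], [0.0, 0.0, 0.0, 1.0]] ['img', 'fx', 'fy', 'cx', 'cy', 'world_from_camera']
[0.2399691  0.52228783 0.40386834] [ 2.90991705e-04  8.41902295e-01  5.39629395e-01 -7.46587314e-04] 0.1
```

View pics/top0.png

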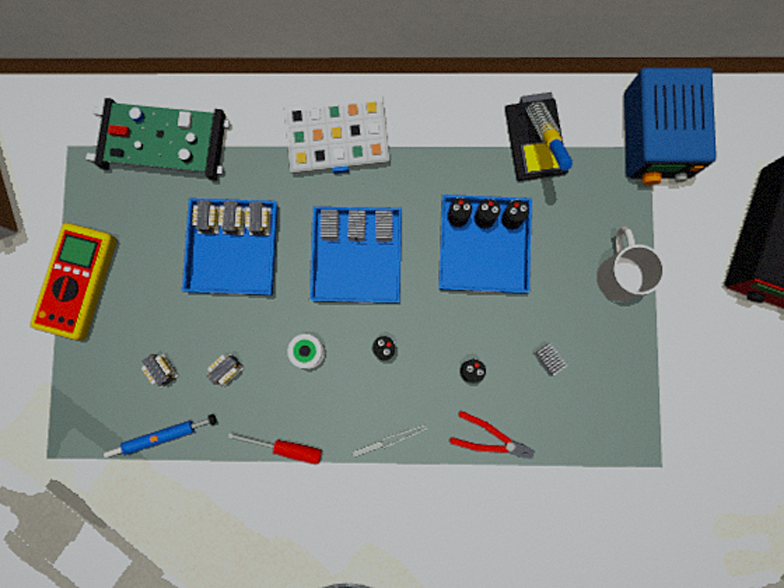

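View pics/scene0.png

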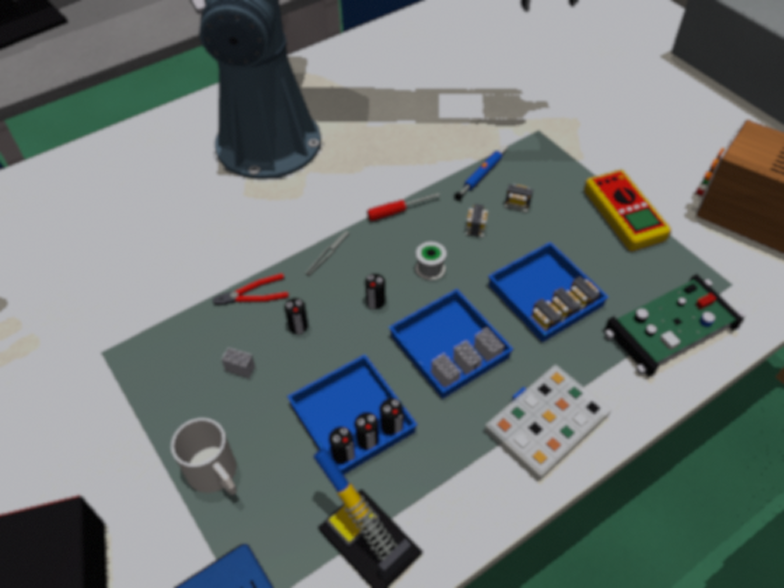

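The top view shows, in 1.4x pixels, transformers at (158,370) and (225,369), the spool at (306,351), caps at (384,348) and (473,371), the sink at (551,359), and the trays at (231,246) for transformers, (356,254) for sinks and (486,244) for caps.

```bash
cat > m.py <<'E'
from h import *
def load(f): return dict(np.load(f'pics/{f}.npz'))
def rect(c,m,z):
    cs,_=cv2.findContours(m,cv2.RETR_EXTERNAL,cv2.CHAIN_APPROX_NONE)
    k=max(cs,key=cv2.contourArea)
    P=np.array([ray(c,*p[0],z)[:2] for p in k],np.float32)
    (x,y),(w,h),a=cv2.minAreaRect(P*1000)
    return [round(float(t),1) for t in (x,y,w,h,a)]
E
python3 - <<'E'
from m import *
c=load("top0");im=c["img"];hsv=cv2.cvtColor(im,cv2.COLOR_RGB2HSV)
blue=cv2.inRange(hsv,(100,120,60),(125,255,255))
for n,u,v in(("xf",231,246),("sink",356,254),("cap",486,244)):
    m=np.zeros_like(blue);u=int(u/1.4);v=int(v/1.4);m[v-45:v+45,u-42:u+42]=blue[v-45:v+45,u-42:u+42]
    print("tray",n,rect(c,m,.028))
mat=np.median(im[230:245,100:140].reshape(-1,3),0);print(mat)
f=im.astype(float);s=f.sum(2,keepdims=True)+1
chrom=np.abs(f/s-mat/mat.sum()).sum(2);br=s[:,:,0]/mat.sum()
fg=((chrom>.06)|(br<.45)|(br>1.3)).astype(np.uint8)*255
fg=cv2.morphologyEx(fg,cv2.MORPH_CLOSE,np.ones((3,3)))
for n,u,v,h in(("xa",158,370,.02),("xb",225,369,.02),("spool",306,351,.022),("ca",384,348,.03),("cb",473,371,.03),("sink",551,359,.019),("mug",632,264,.046)):
    u=int(u/1.4);v=int(v/1.4);m=np.zeros_like(fg);r=30 if n=="mug" else 20;m[v-r:v+r,u-r:u+r]=fg[v-r:v+r,u-r:u+r]
    print(n,rect(c,m,h))
b=im[:,:,::-1]
A=cv2.resize(b[235:290,90:200],None,fx=7,fy=7,interpolation=cv2.INTER_CUBIC)[:,:770]
B=np.hstack([cv2.resize(b[230:285,305:360],None,fx=4,fy=4),cv2.resize(b[230:285,365:420],None,fx=7,fy=7)[:220*1]]) if 0 else cv2.resize(b[232:267,365:420],None,fx=6,fy=6)
F=cv2.resize(cv2.cvtColor(fg[232:267,90:420],cv2.COLOR_GRAY2BGR),(440,47))
o=np.zeros((600,770,3),np.uint8);o[:385]=A;o[385:595,:330]=B;o[400:447,330:770]=F;cv2.imwrite("pics/crop1.png",o)
E
```

```text
tray xf [643.7, 199.0, 145.8, 154.5, 88.4]
tray sink [631.4, -4.7, 152.8, 145.5, 0.3]
tray cap [650.8, -212.4, 144.0, 154.3, 87.8]
[114. 131. 123.]
xa [443.4, 307.6, 53.6, 45.4, 34.6]
xb [445.3, 203.0, 40.0, 53.4, 38.7]
spool [474.9, 72.3, 58.2, 52.4, 64.4]
ca [481.5, -52.7, 35.8, 34.3, 45.6]
cb [447.4, -191.5, 37.1, 37.0, 89.9]
sink [465.7, -314.2, 45.3, 24.8, 29.6]
mug [619.5, -442.7, 114.2, 131.5, 87.8]
```

View pics/crop1.png

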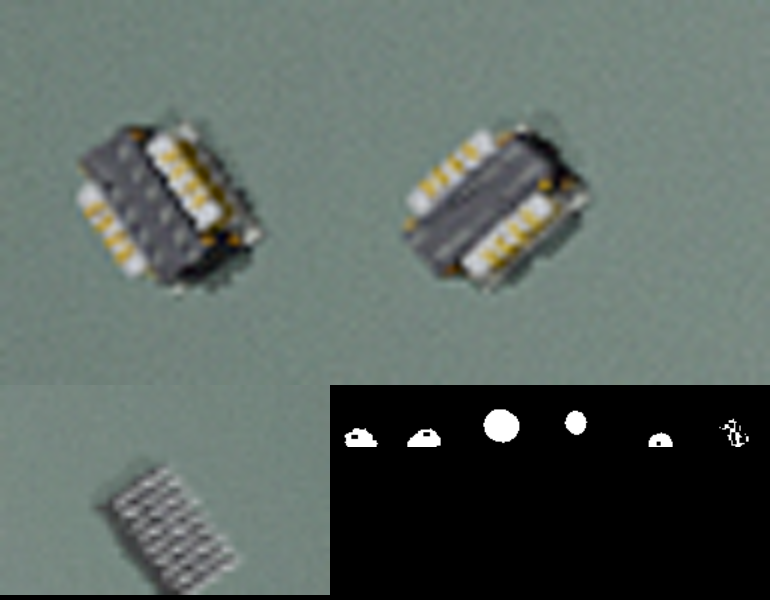

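The crop shows the frame of xfmr_a's long axis at about 36° in world and xfmr_b's at about -51°; the sink's is about 31°. Frame tops are centred near raw pixels (110.7,264.3) and (158.6,263.1).

Jaw angles for picking are xb 39°, xa -54° and sink -59°. All parts are placed at jaw angle 0°.

```bash
cat > go.py <<'E'
# go.py x y z theta : moves from current pose (grasp point) to target, roll first then xy in rolled axes
import sys;from h import *
from scipy.spatial.transform import Rotation as R
def go(x,y,z,th):
    o=ctrl.get_obs();p=np.array(o["eef_pos"]);w,a,b,c=o["eef_rot"];X=R.from_quat([a,b,c,w]).as_matrix()
    t0=np.degrees(np.arctan2(X[1,0],X[0,0]));roll=-((th-t0+180)%360-180)
    t=np.radians(th);d=np.array([x,y])-p[:2]
    print(f"t={o['time_s']:.2f} gp=({p[0]:.4f},{p[1]:.4f},{p[2]-.155:.4f}) th={t0:.1f} tilt={np.degrees(np.arccos(-X[2,2])):.2f} open={o['opening']:.2f} F={np.round(o['wrist_force'],1)} q6={o['q'][5]:.2f}")
    print(f" roll {roll:.1f} | x {100*(d@[np.cos(t),np.sin(t)]):.2f} y {100*(d@[np.sin(t),-np.cos(t)]):.2f} z {100*(p[2]-.155-z):.2f}")
if __name__=="__main__": go(*map(float,sys.argv[1:5]))
E
python3 - <<'E'
from m import *
c=load("top0")
print(ray(c,110.7,264.3,.04),ray(c,158.6,263.1,.04))
E
python3 go.py .444 .203 .10 39
```

```text
[0.44199015 0.30564551 0.04      ] [0.44580485 0.1999383  0.04      ]
t=0.10 gp=(0.2400,0.5223,0.2489) th=65.3 tilt=0.09 open=1.00 F=[ 1.1  0.8 -0.3] q6=-0.21
 roll 26.3 | x -4.24 y 37.65 z 14.89
```

Request:
move_arm --moves '[{"roll": 8.8}, {"roll": 8.8}, {"roll": 8.7}, {"y": 5, "x": -0.5}, {"y": 5, "x": -0.5}]'

```text
validation failed for argument at $.mo...
```

Request:
move_arm --moves '[{"y": 5, "x": -0.6}, {"y": 5, "x": -0.6}, {"y": 5, "x": -0.6, "z": 3}, {"y": 5, "x": -0.6, "z": 3}, {"y": 5, "x": -0.6, "z": 3}]'

```text
validation failed for argument at $.mo...
```

Request:
move_arm --moves '[{"y": 2.7, "z": 3}, {"z": 2}, {}, {}]'

```text
validation failed for argument at $.mo...
```

```bash
python3 go.py .4455 .2015 .022 39; python3 -c "
from h import *
snap('top','t1',(80,215,220,305),5)"
```

```text
t=0.10 gp=(0.2400,0.5223,0.2489) th=65.3 tilt=0.09 open=1.00 F=[ 1.1  0.8 -0.3] q6=-0.21
 roll 26.3 | x -4.22 y 37.86 z 22.69
```

View pics/t1.png

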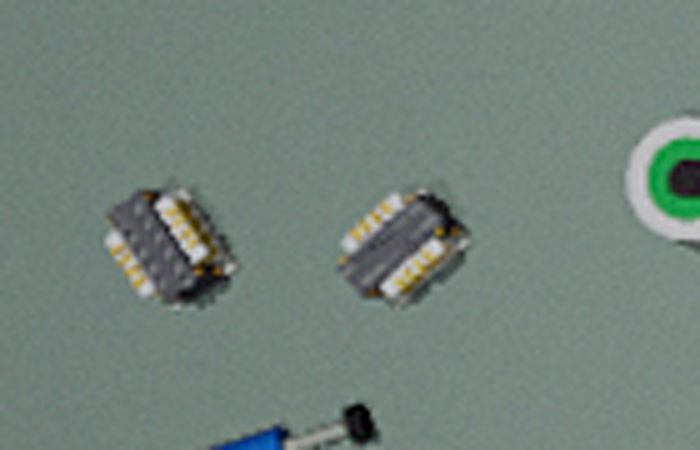

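The move calls failed validation, so the view is unchanged: transformers at crop (165,250) and (400,250). All fields are probably required in each row, so I'll send every one.

Request:
move_arm --moves '[{"gripper": 100, "x": 0, "y": 0, "z": 0, "roll": 8.8}, {"gripper": 100, "x": 0, "y": 0, "z": 0, "roll": 8.8}, {"gripper": 100, "x": 0, "y": 0, "z": 0, "roll": 8.7}, {"gripper": 100, "x": -0.5, "y": 5, "z": 0, "roll": 0}, {"gripper": 100, "x": -0.5, "y": 5, "z": 0, "roll": 0}]'

```text
time_s: 0.78
eef_pos: [0.2954, 0.4377, 0.4042]
eef_rot: [0.0, 0.942, 0.335, -0.0]
wrist_force: [0.3, 0.1, 0.4]
opening: 1.002
```

Request:
move_arm --moves '[{"gripper": 100, "x": -0.6, "y": 5, "z": 0, "roll": 0}, {"gripper": 100, "x": -0.6, "y": 5, "z": 0, "roll": 0}, {"gripper": 100, "x": -0.6, "y": 5, "z": 3, "roll": 0}, {"gripper": 100, "x": -0.6, "y": 5, "z": 3, "roll": 0}, {"gripper": 100, "x": -0.6, "y": 5, "z": 3, "roll": 0}]'

```text
time_s: 1.4
eef_pos: [0.4299, 0.2239, 0.3139]
eef_rot: [0.0, 0.943, 0.334, 0.0]
wrist_force: [0.8, 0.3, 0.1]
opening: 1.004
```

Request:
move_arm --moves '[{"gripper": 100, "x": 0, "y": 2.7, "z": 3, "roll": 0}, {"gripper": 100, "x": 0, "y": 0, "z": 2, "roll": 0}, {"gripper": 100, "x": 0, "y": 0, "z": 0, "roll": 0}, {"gripper": 100, "x": 0, "y": 0, "z": 0, "roll": 0}]'

```text
time_s: 1.9
eef_pos: [0.4465, 0.2047, 0.2653]
eef_rot: [0.0, 0.943, 0.334, 0.0]
wrist_force: [0.6, -0.5, 0.2]
opening: 0.999
```

```bash
python3 go.py .4455 .2015 .022 39; python3 -c "
from h import *
snap('scene','s1',(280,80,420,200),5)"
```

```text
t=1.90 gp=(0.4465,0.2047,0.1103) th=39.0 tilt=0.04 open=1.00 F=[ 0.6 -0.5  0.2] q6=-0.49
 roll 0.0 | x -0.28 y 0.19 z 8.83
```

View pics/s1.png

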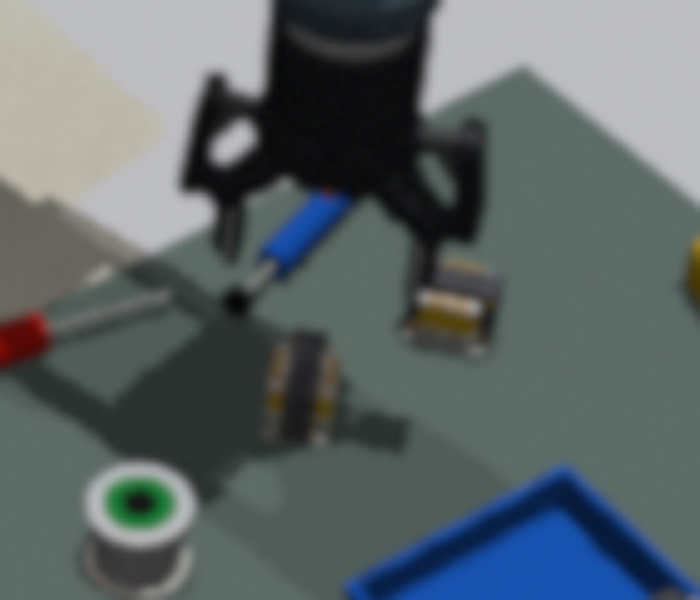

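The scene crop shows the open jaws above xfmr_b (crop 305,390), aligned across the coil. Next I descend and grip.

Request:
move_arm --moves '[{"gripper": 100, "x": -0.3, "y": 0.2, "z": 2.5, "roll": 0}, {"gripper": 100, "x": 0, "y": 0, "z": 2.5, "roll": 0}, {"gripper": 100, "x": 0, "y": 0, "z": 2.3, "roll": 0}, {"gripper": 100, "x": 0, "y": 0, "z": 1.5, "roll": 0}, {"gripper": 100, "x": 0, "y": 0, "z": 0, "roll": 0}]'

```text
time_s: 2.58
eef_pos: [0.445, 0.2012, 0.1764]
eef_rot: [-0.0, 0.942, 0.334, -0.001]
wrist_force: [0.4, -0.3, -0.5]
opening: 1.001
```

Request:
move_arm --moves '[{"gripper": 20, "x": 0, "y": 0, "z": 0, "roll": 0}, {"gripper": 20, "x": 0, "y": 0, "z": 0, "roll": 0}, {"gripper": 20, "x": 0, "y": 0, "z": 0, "roll": 0}, {"gripper": 20, "x": 0, "y": 0, "z": 0, "roll": 0}, {"gripper": 20, "x": 0, "y": 0, "z": 0, "roll": 0}]'

```text
time_s: 3.2
eef_pos: [0.4457, 0.201, 0.1777]
eef_rot: [0.0, 0.943, 0.334, 0.001]
wrist_force: [-1.7, -0.3, 6.2]
opening: 0.383
```

Request:
move_arm --moves '[{"gripper": 20, "x": 0, "y": 0, "z": 0, "roll": 0}, {"gripper": 20, "x": 0, "y": 0, "z": 0, "roll": 0}]'

```text
time_s: 3.45
eef_pos: [0.4457, 0.201, 0.1777]
eef_rot: [0.0, 0.943, 0.334, 0.001]
wrist_force: [-1.7, -0.4, 6.0]
opening: 0.384
```

Request:
move_arm --moves '[{"gripper": 20, "x": 0, "y": 0, "z": -3, "roll": 0}, {"gripper": 20, "x": 0, "y": 0, "z": -4, "roll": 9.8}, {"gripper": 20, "x": 0, "y": 0, "z": -4, "roll": 9.8}, {"gripper": 20, "x": 0, "y": 0, "z": 0, "roll": 9.8}, {"gripper": 20, "x": 0, "y": 0, "z": 0, "roll": 9.8}]'

```text
time_s: 4.08
eef_pos: [0.4453, 0.2009, 0.2874]
eef_rot: [-0.0, 1.0, -0.004, 0.001]
wrist_force: [0.1, 0.3, -2.1]
opening: 0.383
```

Request:
move_arm --moves '[{"gripper": 20, "x": 4.4, "y": 0.8, "z": 0, "roll": 0}, {"gripper": 20, "x": 4.4, "y": 0.8, "z": 0, "roll": 0}, {"gripper": 20, "x": 4.4, "y": 0.8, "z": 0, "roll": 0}, {"gripper": 20, "x": 4.2, "y": 0.8, "z": 0, "roll": 0}, {"gripper": 20, "x": 0, "y": 0, "z": 0, "roll": 0}]'

```text
time_s: 4.7
eef_pos: [0.6213, 0.1672, 0.2863]
eef_rot: [0.0, 1.0, -0.003, 0.001]
wrist_force: [-0.7, 0.2, -1.8]
opening: 0.383
```

```bash
python3 go.py .620 .167 .027 0; python3 -c "
from h import *
snap('scene','s2',(320,120,460,250),4)"
```

```text
t=4.70 gp=(0.6213,0.1672,0.1313) th=-0.3 tilt=0.06 open=0.38 F=[-0.7  0.2 -1.8] q6=0.08
 roll -0.3 | x -0.13 y 0.02 z 10.43
```

View pics/s2.png

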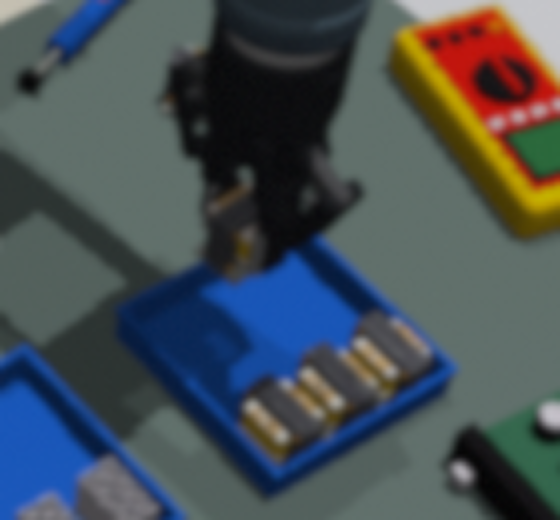

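xfmr_b is held upright (crop 235,235) over the tray front. Next I lower it.

Request:
move_arm --moves '[{"gripper": 20, "x": 0, "y": 0, "z": 3.5, "roll": 0}, {"gripper": 20, "x": 0, "y": 0, "z": 3.5, "roll": 0}, {"gripper": 20, "x": 0, "y": 0, "z": 2.5, "roll": 0}, {"gripper": 20, "x": 0, "y": 0, "z": 0.7, "roll": 0}, {"gripper": 20, "x": 0, "y": 0, "z": 0.3, "roll": 0}]'

```text
time_s: 5.38
eef_pos: [0.6188, 0.1687, 0.182]
eef_rot: [-0.0, 1.0, -0.001, -0.0]
wrist_force: [-0.0, -0.4, -1.8]
opening: 0.383
```

Request:
move_arm --moves '[{"gripper": 20, "x": 0, "y": 0, "z": 0, "roll": 0}, {"gripper": 50, "x": 0, "y": 0, "z": 0, "roll": 0}, {"gripper": 50, "x": 0, "y": 0, "z": 0, "roll": 0}, {"gripper": 50, "x": 0, "y": 0, "z": 0, "roll": 0}]'

```text
time_s: 5.88
eef_pos: [0.6195, 0.1684, 0.1823]
eef_rot: [-0.0, 1.0, -0.002, 0.001]
wrist_force: [-0.5, -0.9, 0.0]
opening: 0.504
```

Request:
move_arm --moves '[{"gripper": 50, "x": 0, "y": 0, "z": -1.5, "roll": 0}, {"gripper": 50, "x": 0, "y": 0, "z": -3, "roll": 0}, {"gripper": 50, "x": 0, "y": 0, "z": -4, "roll": 0}, {"gripper": 100, "x": 0, "y": 0, "z": 0, "roll": 10.7}, {"gripper": 100, "x": 0, "y": 0, "z": 0, "roll": 10.7}]'

```text
time_s: 6.5
eef_pos: [0.6196, 0.1684, 0.269]
eef_rot: [-0.0, 0.982, -0.19, 0.001]
wrist_force: [0.1, 0.1, -0.6]
opening: 0.903
```

Request:
move_arm --moves '[{"gripper": 100, "x": 0, "y": 0, "z": 0, "roll": 10.7}, {"gripper": 100, "x": 0, "y": 0, "z": 0, "roll": 10.7}, {"gripper": 100, "x": 0, "y": 0, "z": 0, "roll": 10.7}, {"gripper": 100, "x": 0, "y": 0, "z": 0, "roll": 0}]'

```text
time_s: 7.0
eef_pos: [0.6194, 0.1684, 0.2678]
eef_rot: [-0.0, 0.893, -0.451, 0.0]
wrist_force: [-0.3, -0.1, 0.5]
opening: 0.998
```

```bash
python3 go.py .4425 .3065 .022 -54; python3 -c "
from h import *
snap('top','t2')"
```

```text
t=7.00 gp=(0.6194,0.1684,0.1128) th=-53.6 tilt=0.07 open=1.00 F=[-0.3 -0.1  0.5] q6=1.02
 roll 0.4 | x -21.57 y 6.19 z 9.08
```

Request:
move_arm --moves '[{"gripper": 100, "x": -5, "y": 1.5, "z": 0, "roll": 0.4}, {"gripper": 100, "x": -5, "y": 1.5, "z": 0, "roll": 0}, {"gripper": 100, "x": -5, "y": 1.5, "z": 0, "roll": 0}, {"gripper": 100, "x": -5, "y": 1.6, "z": 0, "roll": 0}, {"gripper": 100, "x": -1.5, "y": 0, "z": 0, "roll": 0}]'

```text
time_s: 7.68
eef_pos: [0.441, 0.3079, 0.2669]
eef_rot: [0.0, 0.892, -0.452, -0.0]
wrist_force: [0.2, -0.1, -0.1]
opening: 0.999
```

Request:
move_arm --moves '[{"gripper": 100, "x": 0, "y": 0, "z": 2.8, "roll": 0}, {"gripper": 100, "x": 0, "y": 0, "z": 2.8, "roll": 0}]'

```text
time_s: 7.92
eef_pos: [0.4443, 0.3068, 0.2111]
eef_rot: [-0.001, 0.891, -0.453, 0.001]
wrist_force: [-0.6, 0.1, 0.2]
opening: 0.999
```

```bash
python3 go.py .4425 .3065 .022 -54; python3 - <<'E'
from h import *
a=snap('scene','s3')["img"];t=np.load('pics/t2.npz')["img"]
o=np.hstack([cv2.resize(a[90:210,320:440],(480,480)),cv2.resize(t[130:220,125:205],(320,360),interpolation=cv2.INTER_CUBIC)[:360].copy() if 0 else cv2.resize(t[125:245,125:205],(320,480))])
cv2.imwrite('pics/c3.png',o[:,:,::-1])
E
```

```text
t=7.92 gp=(0.4443,0.3068,0.0561) th=-53.9 tilt=0.16 open=1.00 F=[-0.6  0.1  0.2] q6=1.33
 roll 0.1 | x -0.08 y 0.16 z 3.41
```

View pics/c3.png

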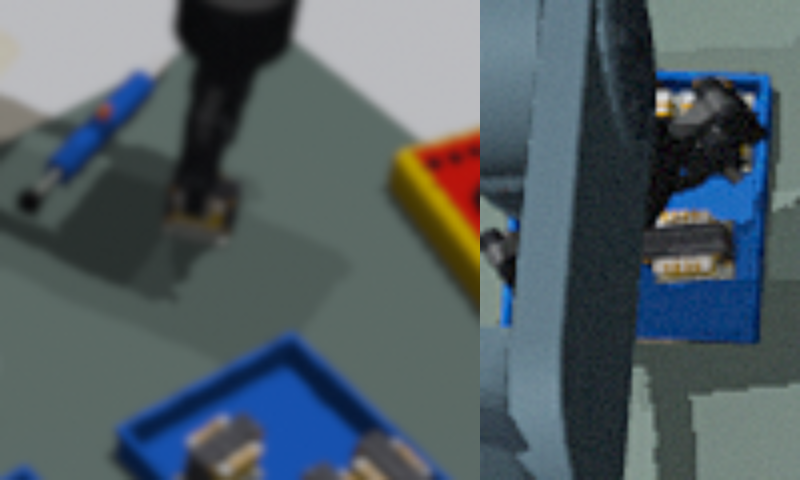

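xfmr_b stands in its tray (right half, 690,245). The gripper straddles xfmr_a (left half, 203,205).

Request:
move_arm --moves '[{"gripper": 100, "x": 0, "y": 0, "z": 1.7, "roll": 0}, {"gripper": 100, "x": 0, "y": 0, "z": 1.6, "roll": 0}, {"gripper": 100, "x": 0, "y": 0, "z": 0, "roll": 0}, {"gripper": 20, "x": 0, "y": 0, "z": 0, "roll": 0}, {"gripper": 20, "x": 0, "y": 0, "z": 0, "roll": 0}]'

```text
time_s: 8.6
eef_pos: [0.4439, 0.3066, 0.1784]
eef_rot: [-0.001, 0.891, -0.455, 0.0]
wrist_force: [-0.1, -0.6, 0.2]
opening: 0.603
```

Request:
move_arm --moves '[{"gripper": 20, "x": 0, "y": 0, "z": 0, "roll": 0}, {"gripper": 20, "x": 0, "y": 0, "z": 0, "roll": 0}, {"gripper": 20, "x": 0, "y": 0, "z": 0, "roll": 0}, {"gripper": 20, "x": 0, "y": 0, "z": 0, "roll": 0}]'

```text
time_s: 9.1
eef_pos: [0.4439, 0.3067, 0.1785]
eef_rot: [-0.001, 0.891, -0.455, 0.0]
wrist_force: [-1.0, 0.2, 5.5]
opening: 0.376
```

Request:
move_arm --moves '[{"gripper": 20, "x": 0, "y": 0, "z": -3, "roll": 0}, {"gripper": 20, "x": 0, "y": 0, "z": -4, "roll": -10.7}, {"gripper": 20, "x": 0, "y": 0, "z": -4, "roll": -10.7}, {"gripper": 20, "x": 0, "y": 0, "z": 0, "roll": -10.7}, {"gripper": 20, "x": 0, "y": 0, "z": 0, "roll": -10.7}]'

```text
time_s: 9.72
eef_pos: [0.4433, 0.3064, 0.288]
eef_rot: [-0.0, 0.995, -0.095, 0.0]
wrist_force: [0.0, 0.0, -1.3]
opening: 0.377
```

Request:
move_arm --moves '[{"gripper": 20, "x": 0, "y": 0, "z": 0, "roll": -10.7}, {"gripper": 20, "x": 0, "y": 0, "z": 0, "roll": -0.4}, {"gripper": 20, "x": 0, "y": 0, "z": 0, "roll": 0}]'

```text
time_s: 10.1
eef_pos: [0.4433, 0.3064, 0.2874]
eef_rot: [0.0, 1.0, -0.003, -0.0]
wrist_force: [0.1, 0.2, -1.9]
opening: 0.377
```

```bash
python3 go.py .620 .232 .0265 0
```

```text
t=10.10 gp=(0.4433,0.3064,0.1324) th=-0.4 tilt=0.04 open=0.38 F=[ 0.1  0.2 -1.9] q6=0.39
 roll -0.4 | x 17.67 y 7.44 z 10.59
```

Request:
move_arm --moves '[{"gripper": 20, "x": 4.4, "y": 1.9, "z": 0, "roll": 0}, {"gripper": 20, "x": 4.4, "y": 1.9, "z": 0, "roll": 0}, {"gripper": 20, "x": 4.4, "y": 1.9, "z": 0, "roll": 0}, {"gripper": 20, "x": 4.4, "y": 1.7, "z": 0, "roll": 0}, {"gripper": 20, "x": 0, "y": 0, "z": 0, "roll": 0}]'

```text
time_s: 10.72
eef_pos: [0.6218, 0.2298, 0.2874]
eef_rot: [0.0, 1.0, -0.005, 0.001]
wrist_force: [-0.6, 0.1, -0.2]
opening: 0.376
```

Request:
move_arm --moves '[{"gripper": 20, "x": 0, "y": 0, "z": 3.5, "roll": 0}, {"gripper": 20, "x": 0, "y": 0, "z": 3.5, "roll": 0}, {"gripper": 20, "x": 0, "y": 0, "z": 2.5, "roll": 0}, {"gripper": 20, "x": 0, "y": 0, "z": 0.7, "roll": 0}, {"gripper": 20, "x": 0, "y": 0, "z": 0.3, "roll": 0}]'

```text
time_s: 11.35
eef_pos: [0.619, 0.2323, 0.1829]
eef_rot: [-0.0, 1.0, -0.002, -0.0]
wrist_force: [0.4, -0.5, -0.2]
opening: 0.375
```

Request:
move_arm --moves '[{"gripper": 20, "x": 0, "y": 0, "z": 0, "roll": 0}, {"gripper": 50, "x": 0, "y": 0, "z": 0, "roll": 0}, {"gripper": 50, "x": 0, "y": 0, "z": 0, "roll": 0}, {"gripper": 50, "x": 0, "y": 0, "z": 0, "roll": 0}]'

```text
time_s: 11.85
eef_pos: [0.6195, 0.2319, 0.1833]
eef_rot: [-0.0, 1.0, -0.002, 0.0]
wrist_force: [-0.1, 0.4, -0.3]
opening: 0.498
```

Request:
move_arm --moves '[{"gripper": 50, "x": 0, "y": 0, "z": -1.5, "roll": 0}, {"gripper": 50, "x": 0, "y": 0, "z": -3, "roll": 0}, {"gripper": 50, "x": 0, "y": 0, "z": -5, "roll": 0}, {"gripper": 100, "x": 0, "y": 0, "z": -3, "roll": 0}, {"gripper": 100, "x": 0, "y": 0, "z": 0, "roll": 0}]'

```text
time_s: 12.48
eef_pos: [0.6204, 0.2322, 0.3125]
eef_rot: [-0.001, 1.0, -0.002, 0.004]
wrist_force: [0.2, -1.1, 0.3]
opening: 0.9
```

```bash
python3 go.py .4815 -.0527 .045 0
```

```text
t=12.47 gp=(0.6204,0.2322,0.1575) th=-0.2 tilt=0.45 open=0.90 F=[ 0.2 -1.1  0.3] q6=0.18
 roll -0.2 | x -13.89 y 28.49 z 11.25
```

Request:
move_arm --moves '[{"gripper": 100, "x": -2.3, "y": 4.8, "z": 0, "roll": 0}, {"gripper": 100, "x": -2.3, "y": 4.8, "z": 0, "roll": 0}, {"gripper": 100, "x": -2.3, "y": 4.8, "z": 0, "roll": 0}, {"gripper": 100, "x": -2.3, "y": 4.8, "z": 0, "roll": 0}, {"gripper": 100, "x": -2.3, "y": 4.8, "z": 0, "roll": 0}]'

```text
time_s: 13.1
eef_pos: [0.502, -0.009, 0.3068]
eef_rot: [-0.0, 1.0, -0.001, -0.001]
wrist_force: [0.1, -0.7, -0.3]
opening: 1.0
```

Request:
move_arm --moves '[{"gripper": 100, "x": -2.4, "y": 4.5, "z": 0, "roll": 0}, {"gripper": 100, "x": 0, "y": 0, "z": 3, "roll": 0}, {"gripper": 100, "x": 0, "y": 0, "z": 3, "roll": 0}, {"gripper": 100, "x": 0, "y": 0, "z": 0, "roll": 0}]'

```text
time_s: 13.6
eef_pos: [0.4776, -0.0523, 0.2451]
eef_rot: [-0.001, 1.0, -0.002, -0.003]
wrist_force: [0.1, 0.8, 0.2]
opening: 1.002
```

```bash
python3 go.py .4815 -.0527 .045 0; python3 - <<'E'
from h import *
a=snap('scene','s4')["img"]
t=snap('top','t4')["img"]
o=np.hstack([cv2.resize(a[130:260,200:330],(420,420)),cv2.resize(t[130:260,125:235],(355,420))])
cv2.imwrite('pics/c4.png',o[:,:,::-1])
E
```

```text
t=13.60 gp=(0.4776,-0.0523,0.0901) th=-0.2 tilt=0.38 open=1.00 F=[0.1 0.8 0.2] q6=-0.35
 roll -0.2 | x 0.39 y 0.04 z 4.51
```

View pics/c4.png

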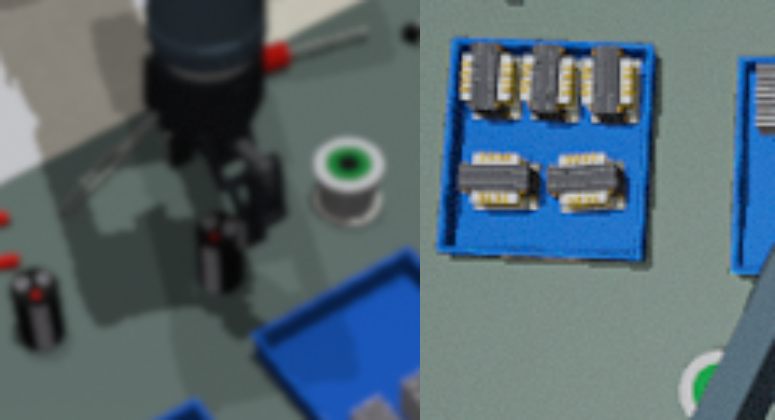

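Both transformers stand in their tray (right half, 497,180 and 588,182). The jaws straddle the first capacitor (left half, 220,250).

Request:
move_arm --moves '[{"gripper": 100, "x": 0.4, "y": 0, "z": 2.2, "roll": 0}, {"gripper": 100, "x": 0, "y": 0, "z": 2.3, "roll": 0}, {"gripper": 100, "x": 0, "y": 0, "z": 0, "roll": 0}, {"gripper": 20, "x": 0, "y": 0, "z": 0, "roll": 0}, {"gripper": 20, "x": 0, "y": 0, "z": 0, "roll": 0}]'

```text
time_s: 14.32
eef_pos: [0.484, -0.0528, 0.204]
eef_rot: [0.0, 1.0, -0.002, 0.001]
wrist_force: [-0.2, 0.2, 0.5]
opening: 0.604
```

Request:
move_arm --moves '[{"gripper": 20, "x": 0, "y": 0, "z": 0, "roll": 0}, {"gripper": 20, "x": 0, "y": 0, "z": 0, "roll": 0}, {"gripper": 20, "x": 0, "y": 0, "z": 0, "roll": 0}, {"gripper": 20, "x": 0, "y": 0, "z": 0, "roll": 0}]'

```text
time_s: 14.82
eef_pos: [0.4839, -0.0529, 0.2039]
eef_rot: [0.0, 1.0, -0.002, 0.001]
wrist_force: [-1.7, 0.6, 6.7]
opening: 0.402
```

Request:
move_arm --moves '[{"gripper": 20, "x": 0, "y": 0, "z": -3, "roll": 0}, {"gripper": 20, "x": 0, "y": 0, "z": -4, "roll": 0}, {"gripper": 20, "x": 0, "y": 0, "z": -4, "roll": 0}, {"gripper": 20, "x": 0, "y": 0, "z": 0, "roll": 0}]'

```text
time_s: 15.32
eef_pos: [0.4846, -0.0531, 0.3164]
eef_rot: [0.001, 1.0, -0.002, 0.004]
wrist_force: [1.0, -0.0, -0.7]
opening: 0.402
```

```bash
python3 go.py .630 -.182 .049 0
```

```text
t=15.32 gp=(0.4846,-0.0531,0.1614) th=-0.2 tilt=0.44 open=0.40 F=[ 1.  -0.  -0.7] q6=-0.35
 roll -0.2 | x 14.54 y 12.89 z 11.24
```

Request:
move_arm --moves '[{"gripper": 20, "x": 3.6, "y": 3.2, "z": 0, "roll": 0}, {"gripper": 20, "x": 3.6, "y": 3.2, "z": 0, "roll": 0}, {"gripper": 20, "x": 3.6, "y": 3.2, "z": 0, "roll": 0}, {"gripper": 20, "x": 3.7, "y": 3.3, "z": 0, "roll": 0}, {"gripper": 20, "x": 0, "y": 0, "z": 0, "roll": 0}]'

```text
time_s: 15.95
eef_pos: [0.6289, -0.1845, 0.3106]
eef_rot: [-0.0, 1.0, -0.003, -0.001]
wrist_force: [-1.1, 0.2, -0.6]
opening: 0.401
```

Request:
move_arm --moves '[{"gripper": 20, "x": 0, "y": 0, "z": 3.5, "roll": 0}, {"gripper": 20, "x": 0, "y": 0, "z": 3.5, "roll": 0}, {"gripper": 20, "x": 0, "y": 0, "z": 2, "roll": 0}, {"gripper": 20, "x": 0, "y": 0, "z": 0, "roll": 0}, {"gripper": 20, "x": 0, "y": 0, "z": 0, "roll": 0}]'

```text
time_s: 16.58
eef_pos: [0.6284, -0.1822, 0.224]
eef_rot: [0.0, 1.0, -0.002, 0.001]
wrist_force: [-0.9, 0.1, -0.7]
opening: 0.401
```

```bash
python3 go.py .630 -.182 .052 0
```

```text
t=16.57 gp=(0.6284,-0.1822,0.0690) th=-0.2 tilt=0.11 open=0.40 F=[-0.9  0.1 -0.7] q6=-0.46
 roll -0.2 | x 0.16 y -0.02 z 1.70
```

Request:
move_arm --moves '[{"gripper": 20, "x": 0, "y": 0, "z": 1, "roll": 0}, {"gripper": 20, "x": 0, "y": 0, "z": 0.7, "roll": 0}, {"gripper": 20, "x": 0, "y": 0, "z": 0, "roll": 0}, {"gripper": 55, "x": 0, "y": 0, "z": 0, "roll": 0}, {"gripper": 55, "x": 0, "y": 0, "z": 0, "roll": 0}]'

```text
time_s: 17.2
eef_pos: [0.6278, -0.1821, 0.2055]
eef_rot: [-0.0, 1.0, -0.002, -0.0]
wrist_force: [-0.4, -0.2, 0.4]
opening: 0.549
```

Request:
move_arm --moves '[{"gripper": 55, "x": 0, "y": 0, "z": 0, "roll": 0}, {"gripper": 55, "x": 0, "y": 0, "z": -1.5, "roll": 0}, {"gripper": 55, "x": 0, "y": 0, "z": -3, "roll": 0}, {"gripper": 55, "x": 0, "y": 0, "z": -4, "roll": 0}, {"gripper": 100, "x": 0, "y": 0, "z": -2, "roll": 0}]'

```text
time_s: 17.82
eef_pos: [0.6286, -0.1825, 0.3144]
eef_rot: [0.001, 1.0, -0.002, 0.002]
wrist_force: [-0.4, -0.6, 0.1]
opening: 0.743
```

```bash
python3 go.py .4474 -.1915 .047 0
```

```text
t=17.82 gp=(0.6286,-0.1825,0.1594) th=-0.2 tilt=0.28 open=0.74 F=[-0.4 -0.6  0.1] q6=-0.46
 roll -0.2 | x -18.12 y 0.90 z 11.24
```

Request:
move_arm --moves '[{"gripper": 100, "x": -4.5, "y": 0.2, "z": 0, "roll": 0}, {"gripper": 100, "x": -4.5, "y": 0.2, "z": 0, "roll": 0}, {"gripper": 100, "x": -4.5, "y": 0.2, "z": 0, "roll": 0}, {"gripper": 100, "x": -4.6, "y": 0.3, "z": 0, "roll": 0}, {"gripper": 100, "x": 0, "y": 0, "z": 3, "roll": 0}]'

```text
time_s: 18.45
eef_pos: [0.4455, -0.191, 0.2826]
eef_rot: [0.001, 1.0, -0.002, 0.002]
wrist_force: [1.3, -0.2, -0.9]
opening: 0.995
```

Request:
move_arm --moves '[{"gripper": 100, "x": 0, "y": 0, "z": 3, "roll": 0}, {"gripper": 100, "x": 0, "y": 0, "z": 0, "roll": 0}, {"gripper": 100, "x": 0, "y": 0, "z": 0, "roll": 0}]'

```text
time_s: 18.82
eef_pos: [0.4473, -0.1908, 0.2516]
eef_rot: [0.0, 1.0, -0.002, 0.0]
wrist_force: [0.1, -0.2, -0.7]
opening: 1.003
```

```bash
python3 go.py .4474 -.1915 .049 0; python3 - <<'E'
from h import *
a=snap('scene','s5')["img"]
cv2.imwrite('pics/c5.png',cv2.resize(a[170:350,150:310],(533,600))[:,:,::-1])
E
```

```text
t=18.82 gp=(0.4473,-0.1908,0.0966) th=-0.2 tilt=0.05 open=1.00 F=[ 0.1 -0.2 -0.7] q6=-0.64
 roll -0.2 | x 0.01 y 0.07 z 4.76
```

View pics/c5.png

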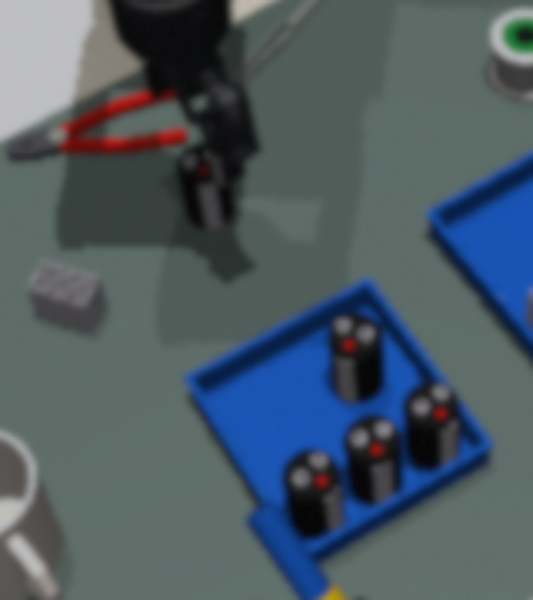

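Cap 1 stands in its tray (crop 355,360), and the jaws are over cap 2 (205,185).

Request:
move_arm --moves '[{"gripper": 100, "x": 0, "y": 0, "z": 2.4, "roll": 0}, {"gripper": 100, "x": 0, "y": 0, "z": 2.4, "roll": 0}, {"gripper": 100, "x": 0, "y": 0, "z": 0, "roll": 0}, {"gripper": 20, "x": 0, "y": 0, "z": 0, "roll": 0}, {"gripper": 20, "x": 0, "y": 0, "z": 0, "roll": 0}]'

```text
time_s: 19.5
eef_pos: [0.4475, -0.191, 0.204]
eef_rot: [0.001, 1.0, -0.002, 0.001]
wrist_force: [0.0, 0.5, -0.2]
opening: 0.608
```

Request:
move_arm --moves '[{"gripper": 20, "x": 0, "y": 0, "z": 0, "roll": 0}, {"gripper": 20, "x": 0, "y": 0, "z": 0, "roll": 0}, {"gripper": 20, "x": 0, "y": 0, "z": 0, "roll": 0}, {"gripper": 20, "x": 0, "y": 0, "z": 0, "roll": 0}]'

```text
time_s: 20.0
eef_pos: [0.4474, -0.1909, 0.2039]
eef_rot: [0.001, 1.0, -0.002, 0.001]
wrist_force: [-1.3, 0.7, 6.3]
opening: 0.404
```

Request:
move_arm --moves '[{"gripper": 20, "x": 0, "y": 0, "z": -3, "roll": 0}, {"gripper": 20, "x": 0, "y": 0, "z": -4, "roll": 0}, {"gripper": 20, "x": 0, "y": 0, "z": -4, "roll": 0}, {"gripper": 20, "x": 0, "y": 0, "z": 0, "roll": 0}, {"gripper": 20, "x": 0, "y": 0, "z": 0, "roll": 0}]'

```text
time_s: 20.62
eef_pos: [0.4465, -0.1903, 0.3123]
eef_rot: [-0.0, 1.0, -0.002, -0.0]
wrist_force: [1.5, -0.2, -0.9]
opening: 0.405
```

```bash
python3 go.py .629 -.243 .069 0
```

```text
t=20.62 gp=(0.4465,-0.1903,0.1573) th=-0.2 tilt=0.03 open=0.41 F=[ 1.5 -0.2 -0.9] q6=-0.64
 roll -0.2 | x 18.25 y 5.27 z 8.83
```

Request:
move_arm --moves '[{"gripper": 20, "x": 4.6, "y": 1.3, "z": 0, "roll": 0}, {"gripper": 20, "x": 4.6, "y": 1.3, "z": 0, "roll": 0}, {"gripper": 20, "x": 4.6, "y": 1.3, "z": 0, "roll": 0}, {"gripper": 20, "x": 4.4, "y": 1.3, "z": 0, "roll": 0}, {"gripper": 20, "x": 0, "y": 0, "z": 0, "roll": 0}]'

```text
time_s: 21.25
eef_pos: [0.6301, -0.2435, 0.3092]
eef_rot: [-0.001, 1.0, -0.001, -0.001]
wrist_force: [-0.2, 0.9, -1.6]
opening: 0.4
```

Request:
move_arm --moves '[{"gripper": 20, "x": 0, "y": 0, "z": 3.5, "roll": 0}, {"gripper": 20, "x": 0, "y": 0, "z": 3.5, "roll": 0}, {"gripper": 20, "x": 0, "y": 0, "z": 2, "roll": 0}, {"gripper": 20, "x": 0, "y": 0, "z": 0, "roll": 0}, {"gripper": 20, "x": 0, "y": 0, "z": 0, "roll": 0}]'

```text
time_s: 21.88
eef_pos: [0.6291, -0.2435, 0.224]
eef_rot: [0.0, 1.0, -0.002, 0.001]
wrist_force: [0.9, -0.3, -0.5]
opening: 0.404
```

```bash
python3 go.py .629 -.243 .052 0
```

```text
t=21.88 gp=(0.6291,-0.2435,0.0690) th=-0.2 tilt=0.10 open=0.40 F=[ 0.9 -0.3 -0.5] q6=-0.54
 roll -0.2 | x -0.01 y -0.05 z 1.70
```

Request:
move_arm --moves '[{"gripper": 20, "x": 0, "y": 0, "z": 1, "roll": 0}, {"gripper": 20, "x": 0, "y": 0, "z": 0.7, "roll": 0}, {"gripper": 20, "x": 0, "y": 0, "z": 0, "roll": 0}, {"gripper": 55, "x": 0, "y": 0, "z": 0, "roll": 0}, {"gripper": 55, "x": 0, "y": 0, "z": 0, "roll": 0}]'

```text
time_s: 22.5
eef_pos: [0.6287, -0.2431, 0.2056]
eef_rot: [0.0, 1.0, -0.002, 0.0]
wrist_force: [0.7, 0.4, 0.6]
opening: 0.547
```

Request:
move_arm --moves '[{"gripper": 55, "x": 0, "y": 0, "z": 0, "roll": 0}, {"gripper": 55, "x": 0, "y": 0, "z": -1.5, "roll": 0}, {"gripper": 55, "x": 0, "y": 0, "z": -3, "roll": 0}, {"gripper": 55, "x": 0, "y": 0, "z": -4, "roll": 0}, {"gripper": 100, "x": 0, "y": 0, "z": -2, "roll": 0}]'

```text
time_s: 23.12
eef_pos: [0.6294, -0.2435, 0.3146]
eef_rot: [0.001, 1.0, -0.002, 0.002]
wrist_force: [0.2, 0.0, 0.5]
opening: 0.745
```

Request:
move_arm --moves '[{"gripper": 100, "x": -5, "y": 0, "z": 0, "roll": 0}, {"gripper": 100, "x": -5, "y": 0, "z": 0, "roll": 0}, {"gripper": 100, "x": 0, "y": 0, "z": 0, "roll": 10}, {"gripper": 100, "x": 0, "y": 0, "z": 0, "roll": 10}, {"gripper": 100, "x": 0, "y": 0, "z": 0, "roll": 10}]'

```text
time_s: 23.75
eef_pos: [0.5284, -0.2428, 0.3109]
eef_rot: [-0.0, 0.965, -0.263, 0.0]
wrist_force: [-0.3, -0.2, -0.2]
opening: 0.998
```

Request:
move_arm --moves '[{"gripper": 100, "x": 0, "y": 0, "z": 0, "roll": 10}, {"gripper": 100, "x": 0, "y": 0, "z": 0, "roll": 10}, {"gripper": 100, "x": 0, "y": 0, "z": 0, "roll": 8}, {"gripper": 100, "x": 0, "y": 0, "z": 0, "roll": 0}]'

```text
time_s: 24.25
eef_pos: [0.5286, -0.2428, 0.3107]
eef_rot: [-0.0, 0.874, -0.486, -0.0]
wrist_force: [0.4, -0.7, 0.2]
opening: 1.002
```

```bash
python3 go.py .466 -.314 .022 -58; python3 - <<'E'
from m import *
c=snap("top","t6");im=c["img"]
cv2.imwrite('pics/c6.png',np.vstack([cv2.resize(im[130:220,300:400],(400,360)),cv2.resize(im[236:276,370:420],(400,320),interpolation=cv2.INTER_CUBIC)[:240+80]])[:600,:,::-1])
E
```

```text
t=24.25 gp=(0.5286,-0.2428,0.1557) th=-58.1 tilt=0.01 open=1.00 F=[ 0.4 -0.7  0.2] q6=0.38
 roll -0.1 | x 2.72 y 9.09 z 13.37
```

View pics/c6.png

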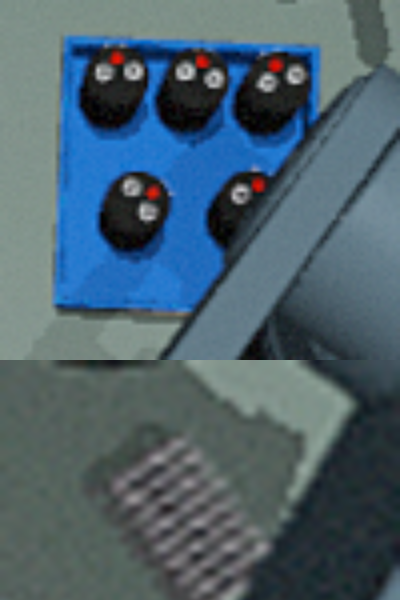

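Both capacitors are upright in the tray (crop 133,210 and 240,210). The sink's top corners are at about (110,485), (180,435) and (270,545), putting its long axis at about 35°, so I'll use a jaw angle of -55°.

```bash
python3 - <<'E'
from m import *
c=load("t6");P=[ray(c,370+x/8,236+(y-360)/8,.038)[:2] for x,y in((110,485),(180,435),(270,545))]
print((P[0]+P[2])/2,np.linalg.norm(P[0]-P[1]),np.linalg.norm(P[2]-P[1]),np.degrees(np.arctan2(*(P[1]-P[2])[::-1])))
from go import go
x,y=(P[0]+P[2])/2
go(.466,-.314,.022,-55);go(x,y,.022,-55)
E
```

```text
[ 0.46831579 -0.31225727] 0.02356073940495283 0.037855574156042994 38.74524390500721
t=24.30 gp=(0.5286,-0.2428,0.1557) th=-58.0 tilt=0.01 open=0.99 F=[-0.4 -0.5 -0.1] q6=0.38
 roll -3.0 | x 2.24 y 9.21 z 13.37
t=24.30 gp=(0.5286,-0.2428,0.1557) th=-58.0 tilt=0.01 open=0.99 F=[-0.4 -0.5 -0.1] q6=0.38
 roll -3.0 | x 2.23 y 8.92 z 13.37
```

Request:
move_arm --moves '[{"gripper": 100, "x": 0, "y": 0, "z": 0, "roll": -3}, {"gripper": 100, "x": 1.1, "y": 4.5, "z": 0, "roll": 0}, {"gripper": 100, "x": 1.1, "y": 4.6, "z": 0, "roll": 0}, {"gripper": 100, "x": 0, "y": 0, "z": 4, "roll": 0}, {"gripper": 100, "x": 0, "y": 0, "z": 4, "roll": 0}]'

```text
time_s: 24.92
eef_pos: [0.4662, -0.3138, 0.2306]
eef_rot: [0.0, 0.887, -0.463, 0.001]
wrist_force: [0.7, -0.8, 0.1]
opening: 1.002
```

Request:
move_arm --moves '[{"gripper": 100, "x": 0, "y": 0, "z": 0, "roll": 0}, {"gripper": 100, "x": 0, "y": 0, "z": 0, "roll": 0}]'

```text
time_s: 25.18
eef_pos: [0.4671, -0.3132, 0.232]
eef_rot: [0.0, 0.887, -0.463, 0.001]
wrist_force: [-0.1, -1.5, 0.1]
opening: 0.998
```

```bash
python3 go.py .467 -.313 .022 -55; python3 - <<'E'
from h import *
a=snap('scene','s7')["img"]
cv2.imwrite('pics/c7.png',cv2.resize(a[180:300,110:230],(480,480))[:,:,::-1])
E
```

```text
t=25.18 gp=(0.4671,-0.3132,0.0770) th=-55.1 tilt=0.09 open=1.00 F=[-0.1 -1.5  0.1] q6=0.16
 roll -0.1 | x -0.02 y -0.00 z 5.50
```

View pics/c7.png

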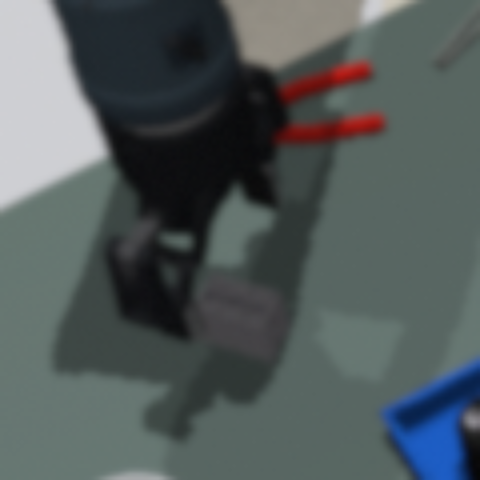

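The jaws straddle the sink (crop 240,310) with one finger on each side. Next I descend and grip.

Request:
move_arm --moves '[{"gripper": 100, "x": 0, "y": 0, "z": 2, "roll": 0}, {"gripper": 100, "x": 0, "y": 0, "z": 2, "roll": 0}, {"gripper": 100, "x": 0, "y": 0, "z": 1.5, "roll": 0}, {"gripper": 100, "x": 0, "y": 0, "z": 0, "roll": 0}, {"gripper": 10, "x": 0, "y": 0, "z": 0, "roll": 0}]'

```text
time_s: 25.85
eef_pos: [0.4668, -0.313, 0.176]
eef_rot: [0.0, 0.886, -0.463, 0.0]
wrist_force: [-0.2, -0.2, 0.4]
opening: 0.818
```

Request:
move_arm --moves '[{"gripper": 10, "x": 0, "y": 0, "z": 0, "roll": 0}, {"gripper": 10, "x": 0, "y": 0, "z": 0, "roll": 0}, {"gripper": 10, "x": 0, "y": 0, "z": 0, "roll": 0}, {"gripper": 10, "x": 0, "y": 0, "z": 0, "roll": 0}, {"gripper": 10, "x": 0, "y": 0, "z": 0, "roll": 0}]'

```text
time_s: 26.48
eef_pos: [0.4668, -0.3131, 0.1763]
eef_rot: [0.0, 0.886, -0.463, 0.001]
wrist_force: [-0.7, 0.3, 5.2]
opening: 0.297
```

Request:
move_arm --moves '[{"gripper": 10, "x": 0, "y": 0, "z": 0, "roll": 0}, {"gripper": 10, "x": 0, "y": 0, "z": -3, "roll": 0}, {"gripper": 10, "x": 0, "y": 0, "z": -4, "roll": 0}, {"gripper": 10, "x": 0, "y": 0, "z": -5, "roll": -10}, {"gripper": 10, "x": 0, "y": 0, "z": -1, "roll": -10}]'

```text
time_s: 27.1
eef_pos: [0.4673, -0.3136, 0.3093]
eef_rot: [0.001, 0.954, -0.299, 0.003]
wrist_force: [0.5, -0.3, -2.0]
opening: 0.297
```

Request:
move_arm --moves '[{"gripper": 10, "x": 0, "y": 0, "z": 0, "roll": -10}, {"gripper": 10, "x": 0, "y": 0, "z": 0, "roll": -10}, {"gripper": 10, "x": 0, "y": 0, "z": 0, "roll": -10}, {"gripper": 10, "x": 0, "y": 0, "z": 0, "roll": -5}, {"gripper": 10, "x": 0, "y": 0, "z": 0, "roll": 0}]'

```text
time_s: 27.72
eef_pos: [0.4663, -0.3126, 0.3051]
eef_rot: [-0.0, 1.0, -0.002, -0.0]
wrist_force: [-0.1, 0.3, -0.7]
opening: 0.297
```

```bash
python3 go.py .606 -.005 .026 0
```

```text
t=27.73 gp=(0.4663,-0.3126,0.1501) th=-0.2 tilt=0.07 open=0.30 F=[-0.1  0.3 -0.7] q6=-0.80
 roll -0.2 | x 13.97 y -30.76 z 12.41
```

Request:
move_arm --moves '[{"gripper": 10, "x": 2, "y": -4.4, "z": 0, "roll": 0}, {"gripper": 10, "x": 2, "y": -4.4, "z": 0, "roll": 0}, {"gripper": 10, "x": 2, "y": -4.4, "z": 0, "roll": 0}, {"gripper": 10, "x": 2, "y": -4.4, "z": 0, "roll": 0}, {"gripper": 10, "x": 2, "y": -4.4, "z": 0, "roll": 0}]'

```text
time_s: 28.35
eef_pos: [0.5676, -0.0917, 0.3055]
eef_rot: [-0.0, 1.0, -0.003, -0.0]
wrist_force: [0.3, -1.7, -0.3]
opening: 0.296
```

Request:
move_arm --moves '[{"gripper": 10, "x": 2, "y": -4.4, "z": 0, "roll": 0}, {"gripper": 10, "x": 2, "y": -4.4, "z": 0, "roll": 0}, {"gripper": 10, "x": 0, "y": 0, "z": 4, "roll": 0}, {"gripper": 10, "x": 0, "y": 0, "z": 4, "roll": 0}, {"gripper": 10, "x": 0, "y": 0, "z": 0, "roll": 0}]'

```text
time_s: 28.98
eef_pos: [0.6055, -0.0047, 0.2218]
eef_rot: [-0.001, 1.0, -0.002, -0.004]
wrist_force: [0.3, 0.4, -0.1]
opening: 0.293
```

```bash
python3 go.py .606 -.005 .025 0
```

```text
t=28.98 gp=(0.6055,-0.0047,0.0668) th=-0.3 tilt=0.49 open=0.29 F=[ 0.3  0.4 -0.1] q6=-0.20
 roll -0.3 | x 0.05 y 0.03 z 4.18
```

Request:
move_arm --moves '[{"gripper": 10, "x": 0, "y": 0, "z": 2, "roll": 0}, {"gripper": 10, "x": 0, "y": 0, "z": 1.5, "roll": 0}, {"gripper": 10, "x": 0, "y": 0, "z": 0.6, "roll": 0}, {"gripper": 10, "x": 0, "y": 0, "z": 0, "roll": 0}, {"gripper": 10, "x": 0, "y": 0, "z": 0, "roll": 0}]'

```text
time_s: 29.6
eef_pos: [0.6079, -0.0054, 0.1853]
eef_rot: [0.0, 1.0, -0.002, 0.001]
wrist_force: [-0.1, -0.0, -0.9]
opening: 0.297
```

Request:
move_arm --moves '[{"gripper": 10, "x": 0, "y": 0, "z": 0.5, "roll": 0}, {"gripper": 10, "x": 0, "y": 0, "z": 0, "roll": 0}, {"gripper": 45, "x": 0, "y": 0, "z": 0, "roll": 0}, {"gripper": 45, "x": 0, "y": 0, "z": 0, "roll": 0}, {"gripper": 45, "x": 0, "y": 0, "z": 0, "roll": 0}]'

```text
time_s: 30.22
eef_pos: [0.6077, -0.0053, 0.1799]
eef_rot: [0.0, 1.0, -0.002, 0.0]
wrist_force: [-0.2, 0.8, -0.3]
opening: 0.453
```

Request:
move_arm --moves '[{"gripper": 45, "x": 0, "y": 0, "z": -1.5, "roll": 0}, {"gripper": 45, "x": 0, "y": 0, "z": -3, "roll": 0}, {"gripper": 45, "x": 0, "y": 0, "z": -5, "roll": 0}, {"gripper": 45, "x": -5, "y": 0, "z": -5, "roll": 0}, {"gripper": 45, "x": -5, "y": 0, "z": -3, "roll": 0}]'

```text
time_s: 30.85
eef_pos: [0.513, -0.0052, 0.3524]
eef_rot: [0.001, 1.0, -0.001, 0.002]
wrist_force: [0.1, -1.1, 0.5]
opening: 0.447
```

Request:
move_arm --moves '[{"gripper": 45, "x": -5, "y": 0, "z": 0, "roll": 0}, {"gripper": 45, "x": -5, "y": 0, "z": 0, "roll": 0}, {"gripper": 45, "x": 0, "y": 0, "z": 0, "roll": 0}, {"gripper": 45, "x": 0, "y": 0, "z": 0, "roll": 0}]'

```text
time_s: 31.35
eef_pos: [0.4139, -0.0048, 0.3503]
eef_rot: [0.0, 1.0, -0.002, 0.002]
wrist_force: [0.4, -0.6, -0.2]
opening: 0.452
```

```bash
python3 - <<'E'
from h import *
a=snap('scene','s8')["img"]
cv2.imwrite('pics/c8.png',cv2.resize(a[110:370,100:460],(792,572))[:,:,::-1]);print(ctrl.get_obs()["eef_pos"])
E
```

```text
[ 0.41427449 -0.00492573  0.3500833 ]
```

View pics/c8.png

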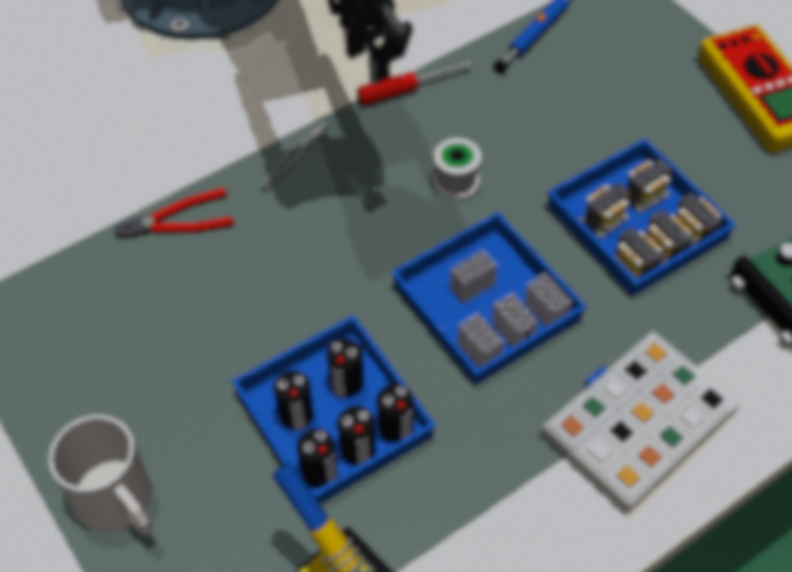

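All five parts stand upright in their trays: caps at (293,400) and (344,367), the sink at (474,275), transformers at (606,208) and (650,183). The spool and mug have not moved, and the arm is clear.

```bash
python3 -c "
from bench import ctrl
print(ctrl.hand_in())"
```

```text
the job is handed in; nothing more can be done
None
```

All five parts are in their own kind's trays, and I handed the job in at about 31.5 s of robot time. Each was gripped from above and set on the free floor in front of the stock: two transformers, two capacitors and the heat sink.

- **Last picture:** the final scene view shows every part upright in its tray, the spool and mug where they started, and the arm clear of everything. I judged this by eye and did not re-measure the final positions.
- **Grips:** the gripper openings came out 1 to 2 mm under the stated part sizes (about 32.5, 34.3 and 25.2 mm for transformers, capacitors and sink).
- **Forces:** wrist forces stayed under 7 N in every reading.
- **Off-target readings:**
  - The two capacitors were released with the gripper about 1.5 mm lower than planned, with no sign of pressing on the tray.
  - The sink's yaw read between 30° and 39° in different measurements; I gripped it at 35°.
- **Failed calls:** the first three move calls were refused because each row needs all its fields filled in. The arm did not move on those.

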